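# Fetch the second V-block from behind the tailstock tools

## Robot

A 7-joint arm with a two-finger parallel gripper is mounted at the origin on the work surface. World frame = base frame: x ahead of the robot, y to its left, z up, the work surface at z = 0. Lengths are in m, angles in rad, forces in N, time in s.
With the tool pointing down it reaches from about 0.4 to 0.85 m from the base axis. Payload 4.5 kg.
Tool frame: the origin (TCP) lies at the very end of the fingers, on their centre line; the grasp point (between the pads) lies 19 mm behind it; x points along the fingers, z is the direction in which the jaws open and shut, and the axes are right-handed (so a half turn about x gives the same grasp; the last joint's range is limited). The gripper opens to 88 mm and grips with 3 to 60 N. Pads are 18 mm wide; open, the fingers measure 123 mm over their backs; the gripper's body (75 mm by 187 mm) begins 45 mm behind the grasp point.
Start: joints at [-1.171, 0.689, -0.195, 1.565, 0.157, 0.902, -0.215], TCP at [0.224, 0.584, 0.239] pointing down, gripper open.
Joint ranges: [-3.01, 3.01], [-0.46, 2.08], [-1.47, 1.51], [0.13, 2.56], [-1, 4.14], [0.04, 2.09], [-2.66, 2.66]. Speed limits (rad/s): [2.57, 2.57, 3.14, 3.14, 3.14, 3.14, 3.14].

## Interface

Orientations are given as a unit quaternion [x, y, z, w].
In Python, from workcell import * gives the robot as it stands. Calls block until the motion is done:
- movep(position, orientation): joint-space move of the TCP to a pose.
- move_l(position, ori=None, vel=0.15, contact_N=None): straight line of the TCP; ori=None keeps the orientation; vel is the mean speed in m/s. With contact_N (N) it stops when the force on the tool has changed by that much, and returns True; else False.
- set_joints(angles): joint-space move.
- command_gripper(opening): finger opening in m; the grip force is fixed at half the most; returns when the fingers have stopped.
- sleep(seconds).
- ik(position, orientation): joint angles nearest the present ones, or None.
- camera(name): name is "scene" or "top" or "wrist"; returns a dict with "image" (384x512x3 uint8, red, green, blue), "z_map" (384x512 float32, m along the optical axis (not along the pixel's ray), 0 where there is no reading), "fx", "fy", "cx", "cy" (pixels), "cam_to_world" (4x4, takes a point from camera to world coordinates). Camera axes: x right, y down, z forward; pixel columns grow to the right and rows downward; lengths in m; the calibration is good to about 2 mm. A picture is of the moment at which its call begins.
A pose or a line that the arm cannot do raises PlanningError and nothing moves.
- job_done(): hands the job in, once; it reports no verdict.
Readings, each from a call of its own:
- get_clock(): time.
- get_qpos(): joint angles.
- get_dq(): joint speeds.
- get_effort(): joint torques, N m.
- get_ee_pos(): TCP position.
- get_tcp_rot(): TCP orientation.
- get_force(): force on the tool from outside, world axes, zero at the start.
- get_wrist_torque(): the same for the moment, N m.
- get_grip_width(): finger opening in m.
Only numpy, scipy, OpenCV 4.12 (cv2) and the standard library are available. Lean on these libraries where they do the work, as an engineer would, in place of code of your own. Each camera call takes 0.05 s, during which the arm holds its last target. There are 200 camera calls.

## Task

The second steel V-block is hemmed in on the wooden tooling board by the drill chuck, the collet chuck and the die holder. First stand all three tools on the blue mat, then fetch the V-block and set it down gently on the black surface plate to make a pair with its twin: grooves in one line and about half a block's length (50 mm) of gap between the ends. Finally stand each tool back on the very spot of the board where it stood at the start, upright, and leave the twin, the oil bottle and the brush alone.

Things in the scene. Friction and masses are not known exactly. Their poses are not given: they have to be found in the camera images.
- drill_chuck_mid (a point): Keyed drill chuck, black sleeve 42 mm across with a toothed steel ring below it, 0.55 kg, standing on its nose (34 mm across); stands upright, shank up, round about its z (up). 124 mm tall; this point is on its axis half-way up, 62 mm above its underside. Lift it by the middle of the bare taper shank, which runs from 60 to 124 mm above the underside, 18 mm across at its foot, 15 near the top.
- collet_chuck_mid (a point): Collet chuck, gold slotted nut 42 mm across under a steel body 32 mm across, 0.45 kg; stands upright, shank up, round about its z (up). 114 mm tall; this point is on its axis half-way up, 57 mm above its underside. Lift it by the middle of the bare taper shank, which runs from 50 to 114 mm above the underside, 18 mm across at its foot, 15 near the top.
- die_holder_mid (a point): Die holder, blue body 44 mm across, 0.35 kg; stands upright, shank up, round about its z (up). 108 mm tall; this point is on its axis half-way up, 54 mm above its underside. Lift it by the middle of the bare taper shank, which runs from 44 to 108 mm above the underside, 18 mm across at its foot, 15 near the top.
- vblock_mid (a point): V-block to fetch: steel, 100 mm long (x, along the groove), 38 wide (y), 34 high, 0.8 kg, V groove 24 mm wide along the top, alike when turned half round. On the middle of the board; the tools leave only 5 to 12 mm free along its long sides, so no finger gets in before they are cleared. Grip it across the 38 mm at mid-length. This point is its centre, 17 mm above its underside.
- twin_mid (a point): The twin V-block, same size and axes, loose, already standing on one half of the surface plate; this point is its centre, 17 mm above the plate. It must stay where it is. Only on the side towards the plate's centre is there room for the second block.
- board: Wooden tooling board, fixed, 208 x 196 mm over its 18 mm high edging; things stand 12 mm above the bench. Origin: centre of its underside. x runs across the V-block. White spots: a rectangle at the centre for the V-block, round ones for the tools at (x, y) = (-49, -25.5), (-49, 25.5), (49, 0) mm, each tool within 3 mm of one; which tool stands on which differs each time.
- mat: Blue mat fixed to the bench, 260 mm (x) x 180 mm (y) and 4 mm thick; origin at the centre of its underside. Empty at the start; the tools are parked anywhere on it. It lies to the left or the right of the board, the surface plate on the other side.
- plate: Black granite surface plate, fixed, 300 mm (x) x 200 mm (y) and 50 mm high; origin at the centre of its underside, so that its top is 50 mm above the origin. The bench is at z = 0.
- oil_mid (a point): White oil bottle with a red cap, 54 mm across and 130 mm tall, loose, a bystander; this point is half-way up.
- brush_mid (a point): Chip brush with a wooden handle, about 185 mm long along its x and 34 mm wide, lying loose on the bench, a bystander; this point is near its middle, 10 mm above the bench.
Mind the look-alikes: they are no part of the job. What is shaped like the part that bears collet_chuck_mid but purple is not meant. Leave any orange look-alike of the part that bears drill_chuck_mid alone.

How it is judged:
On the way, in this order (a step that is already met when the one before it is completed fails the run):
1. all three tools stand released and upright on the blue mat, the V-block still in its place on the board (within 30 mm) (x of drill_chuck_mid in the frame of mat between -0.12 and 0.12 m and y of drill_chuck_mid in the frame of mat between -0.08 and 0.08 m and z of drill_chuck_mid in the frame of mat between 0.058 and 0.074 m and angle between each of drill_chuck_mid, collet_chuck_mid, die_holder_mid's own z axis and vertical below 0.1 rad and linear speed of each of drill_chuck, collet_chuck, die_holder below 0.02 m/s and angular speed of each of drill_chuck, collet_chuck, die_holder below 0.2 rad/s and contact force between the fingers and drill_chuck below 0.3 N and x of collet_chuck_mid in the frame of mat between -0.12 and 0.12 m and y of collet_chuck_mid in the frame of mat between -0.08 and 0.08 m and z of collet_chuck_mid in the frame of mat between 0.053 and 0.069 m and contact force between the fingers and collet_chuck below 0.3 N and x of die_holder_mid in the frame of mat between -0.12 and 0.12 m and y of die_holder_mid in the frame of mat between -0.08 and 0.08 m and z of die_holder_mid in the frame of mat between 0.05 and 0.066 m and contact force between the fingers and die_holder below 0.3 N and distance of vblock_mid from where it was at the start of the episode below 0.03 m), for 0.2 s.
2. the V-block stands released on the surface plate in line with its twin (y of vblock_mid in the frame of twin_mid between -0.01 and 0.01 m and (x of vblock_mid in the frame of twin_mid between 0.125 and 0.175 m or x of vblock_mid in the frame of twin_mid between -0.175 and -0.125 m) and z of vblock_mid in the frame of plate between 0.06 and 0.074 m and x of vblock_mid in the frame of plate between -0.15 and 0.15 m and y of vblock_mid in the frame of plate between -0.1 and 0.1 m and angle between the x axis of vblock_mid and the x axis of twin_mid, either way round below 0.12 rad and angle between vblock_mid's own z axis and vertical below 0.1 rad and linear speed of vblock below 0.02 m/s and angular speed of vblock below 0.2 rad/s and contact force between the fingers and vblock below 0.3 N), for 0.2 s.
At the end, for the whole second after the job is handed in: The V-block stands at rest on the surface plate, groove within 0.12 rad and 10 mm of its twin's line, centres 125 to 175 mm apart along it (gap 25 to 75 mm); each tool stands upright, released and at rest within 14 mm of where it stood at the start (all of step 2 and distance of each of drill_chuck_mid, collet_chuck_mid, die_holder_mid from where it was at the start of the episode below 0.014 m and angle between each of drill_chuck_mid, collet_chuck_mid, die_holder_mid's own z axis and vertical below 0.1 rad and linear speed of each of drill_chuck, collet_chuck, die_holder below 0.02 m/s and angular speed of each of drill_chuck, collet_chuck, die_holder below 0.2 rad/s and contact force between the fingers and drill_chuck below 0.3 N and contact force between the fingers and collet_chuck below 0.3 N and contact force between the fingers and die_holder below 0.3 N); the robot touches nothing.
It fails at once if the V-block or a tool is tipped over (angle between any of drill_chuck_mid, collet_chuck_mid, die_holder_mid, vblock_mid's own z axis and vertical above 0.7 rad).
It fails at once if the twin V-block is pushed out of place (10 mm) (distance of twin_mid from where it was at the start of the episode above 0.01 m).
It fails at once if the oil bottle or the brush is disturbed (20 mm) (distance of any of oil_mid, brush_mid from where it was at the start of the episode above 0.02 m).
It fails at once if the V-block is dropped or banged on to the surface plate (more than 90 N) (contact force between vblock and plate above 90 N).
It also fails if it takes over 134 s, if anything falls off the work surface, if the arm or the gripper's body presses on something with over 40 N, if the wrist force passes 120 N, or if a joint passes its speed limit or range.

## Working session

There is one attempt and no reset: what is moved stays moved. The work goes in short steps, each a Python script; the robot and the scene stay as the last script left them, time stands still between calls to the robot, and variables do not carry over. Pictures are saved under pics/ and viewed, about 12 in all and at most 16, crops included, and the job is handed in when it is done.

```bash
mkdir -p pics; ls; cat > h.py <<'E'
from workcell import *
import numpy as np, cv2
def shot(n,f):
    c=camera(n); cv2.imwrite(f'pics/{f}.png',c['image'][:,:,::-1]); np.savez(f'pics/{f}.npz',**c); return c
def cloud(c):
    z=c['z_map']; v,u=np.mgrid[:z.shape[0],:z.shape[1]]
    P=np.stack([(u-c['cx'])/c['fx']*z,(v-c['cy'])/c['fy']*z,z,np.ones_like(z)],-1)@c['cam_to_world'].T
    P=P[...,:3].copy(); P[z<=0]=np.nan; return P
E
python3 - <<'E'
from h import *
a=shot('top','top0'); b=shot('scene','scene0')
cv2.imwrite('pics/both.png',np.vstack([a['image'],b['image']])[:,:,::-1])
print(a['cam_to_world'],b['cam_to_world'][:3,3],get_clock(),a['fx'],get_tcp_rot(),get_ee_pos())
E
```

```text
pics
[[-0.02882356 -0.99280996  0.11617909  0.45573214]
 [-0.99950286  0.02714032 -0.01604465  0.01849109]
 [ 0.01277615 -0.1165838  -0.99309868  1.13896239]
 [ 0.          0.          0.          1.        ]] [ 1.12990446 -0.38799983  0.62004725] 0.1 401.7090739785902 [-0.40111376  0.58303804  0.40038509  0.58212214] [0.22337468 0.58311333 0.23799059]
```

View pics/top0.png

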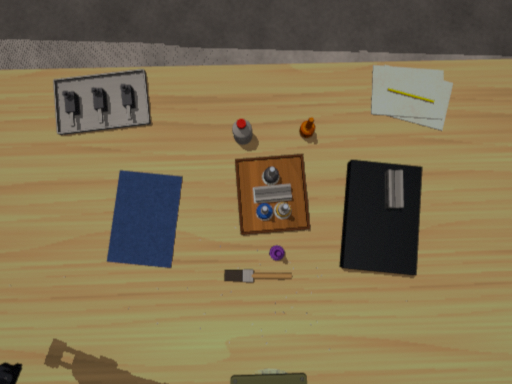

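View pics/scene0.png

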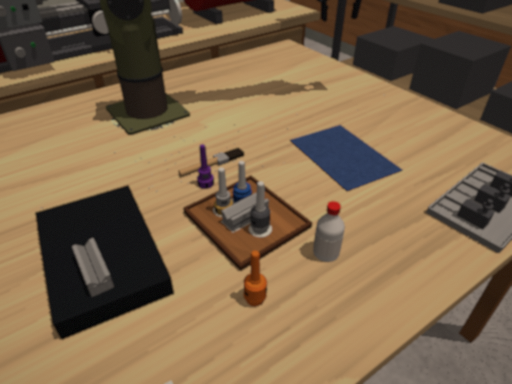

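```bash
python3 - <<'E'
from h import *
c=dict(np.load('pics/top0.npz')); P=cloud(c); im=c['image'].astype(int); hsv=cv2.cvtColor(c['image'],cv2.COLOR_RGB2HSV)
Z=P[...,2]; v,u=np.mgrid[:384,:512]
def rect(m,n):
    m=cv2.morphologyEx(m.astype(np.uint8),cv2.MORPH_OPEN,np.ones((3,3)))>0
    p=P[m]; r=cv2.minAreaRect(p[:,:2].astype(np.float32)); print(n,m.sum(),np.round(r[0],4),np.round(r[1],4),round(r[2],2),'z',np.nanmedian(p[:,2]).round(4),'mean',p.mean(0).round(4))
def box(a,b,cc,d): return (u>=a)&(u<=b)&(v>=cc)&(v<=d)
rect(box(100,190,160,275)&(im[...,2]>im[...,0]+30),'mat')
rect(box(335,430,150,280)&(Z>.04)&(Z<.07),'plate')
rect(box(335,430,150,280)&(Z>.072),'twin')
rect(box(230,315,150,240)&(Z>.006)&(Z<.03),'board')
rect(box(245,300,180,206)&(Z>.03)&(Z<.055),'vblock')
for n,b,h in(('drill',(262,282,160,188),.136),('die',(255,274,200,222),.120),('collet',(275,296,200,222),.126)):
    m=box(*b)
    for lo,hi in((h-.012,h+.01),(h-.06,h+.01),):
        q=P[m&(Z>lo)&(Z<hi)]; print(n,len(q),q.mean(0).round(4) if len(q) else '',q.min(0).round(3) if len(q) else '',q.max(0).round(3) if len(q) else '')
for n,b in(('oil',(228,258,115,147)),('orange',(296,320,112,142)),('purple',(266,288,242,264)),('brush',(220,295,265,286))):
    m=box(*b)&(Z>.008); q=P[m]; print(n,q.min(0).round(3),q.max(0).round(3))
p=P[box(0,500,290,340)]; print('bench z',np.nanmedian(p[:,2]))
E
```

```text
mat 5669 [0.5326 0.3361] [0.1743 0.2566] 81.97 z 0.0036 mean [nan nan nan]
plate 7408 [ 0.5179 -0.3236] [0.201  0.3006] 82.57 z 0.0497 mean [ 0.5088 -0.3186  0.0497]
twin 522 [ 0.5902 -0.3511] [0.0404 0.1004] 88.26 z 0.0808 mean [ 0.5885 -0.351   0.0803]
board 4098 [ 0.5928 -0.024 ] [0.2165 0.1963] 3.09 z 0.0122 mean [ 0.5926 -0.0235  0.0127]
vblock 533 [ 0.583 -0.026] [0.0591 0.0994] 4.39 z 0.0424 mean [ 0.5915 -0.0244  0.0419]
drill 28 [ 0.6401 -0.0212  0.1342] [ 0.634 -0.027  0.125] [ 0.647 -0.014  0.138]
drill 51 [ 0.6375 -0.0209  0.1199] [ 0.632 -0.028  0.076] [ 0.647 -0.014  0.138]
die 28 [0.5422 0.     0.1183] [ 0.536 -0.006  0.111] [0.549 0.006 0.122]
die 39 [ 0.5406 -0.      0.1086] [ 0.534 -0.008  0.06 ] [0.549 0.006 0.122]
collet 29 [ 0.5453 -0.0526  0.1247] [ 0.539 -0.06   0.117] [ 0.553 -0.047  0.129]
collet 44 [ 0.544  -0.0515  0.1135] [ 0.538 -0.06   0.068] [ 0.553 -0.045  0.129]
oil [0.737 0.027 0.008] [0.788 0.081 0.133]
orange [ 0.751 -0.149  0.01 ] [ 0.79  -0.107  0.126]
purple [ 0.408 -0.052  0.009] [ 0.447 -0.011  0.117]
brush [ 0.35  -0.07   0.008] [0.385 0.115 0.023]
bench z 0.00013374817782407789
```

```bash
cat >> h.py <<'E'
from scipy.spatial.transform import Rotation as R
def quat(yaw):
    """tool pointing down, jaws opening along yaw (mod pi); take the turn nearest in joints"""
    x=np.array([0,0,-1.]); z=np.array([np.cos(yaw),np.sin(yaw),0]); return R.from_matrix(np.stack([x,np.cross(z,x),z],1)).as_quat()
def best(p,yaw):
    q0=np.array(get_qpos()); o=[]
    for k in (0,np.pi):
        q=ik(p,quat(yaw+k))
        if q is not None: o.append((np.abs(np.array(q)-q0).max(),k))
    return quat(yaw+min(o)[1])
SAFE=.25
def over(x,y,yaw,z=SAFE):
    q=best([x,y,z],yaw); movep([x,y,z],q); return q
def pick(x,y,z,yaw,opening=.05):
    over(x,y,yaw); command_gripper(opening); move_l([x,y,z+.02],vel=.2); move_l([x,y,z],vel=.06)
    command_gripper(0.); w=get_grip_width(); f=get_force()
    move_l([x,y,z+.015],vel=.06); move_l([x,y,SAFE],vel=.2); print('pick',round(w,4),round(get_grip_width(),4),np.round(np.array(get_force())-f,1),get_clock())
def place(x,y,z,yaw,opening=.05,N=4,up=SAFE):
    over(x,y,yaw); move_l([x,y,z+.015],vel=.2)
    hit=move_l([x,y,z-.004],vel=.03,contact_N=N); print('place',hit,np.round(get_ee_pos(),4),'want z',round(z,4),get_grip_width())
    command_gripper(opening); p=get_ee_pos(); move_l([p[0],p[1],p[2]+.03],vel=.08); move_l([p[0],p[1],up],vel=.25); print(get_clock())
BY=np.radians(3.4)
G={'drill':.092,'collet':.082,'die':.082}   # grasp height above underside
B={'drill':(.640,-.0212),'collet':(.5450,-.0524),'die':(.5422,-.0004)}
MA=np.radians(-8); M={n:np.array([.5326,.3361])+s*np.array([np.cos(MA),np.sin(MA)]) for n,s in(('drill',.075),('collet',0.),('die',-.075))}
def zt(n,base): return base+G[n]-.019
E
python3 - <<'E'
from h import *
movep([.45,.3,.3],best([.45,.3,.3],BY)); print(get_clock())
pick(*B['drill'],zt('drill',.012),BY)
shot('wrist','w1')
print(get_ee_pos(),get_clock())
E
```

```text
1.475
pick 0.0157 0.0159 [-1.5  0.4 -4.2] 6.8667
[ 0.63871583 -0.02108121  0.24822842] 6.9167
```

View pics/w1.png

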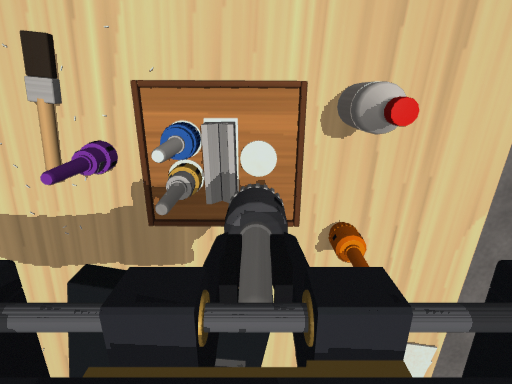

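Drill chuck held straight in the jaws (~(255,220)); die, collet and V-block untouched at (180,140), (180,185), (220,160). Carrying on with the parking.

```bash
python3 - <<'E'
from h import *
MY=MA+np.pi/2
place(*M['drill'],zt('drill',.004),MY)
for n in('collet','die'):
    pick(*B[n],zt(n,.012),BY)
    if not .012<get_grip_width()<.02: print('BAD GRIP'); break
    place(*M[n],zt(n,.004),MY)
over(.50,.1,BY,.3)
shot('top','top1'); 
# look down at the block from its side, near
movep([.53,-.1,.30],best([.53,-.1,.30],BY)); shot('wrist','w2'); print(get_clock())
t=cv2.imread('pics/top1.png')[100:290,90:440]; w=cv2.imread('pics/w2.png')
cv2.imwrite('pics/j1.png',np.vstack([cv2.resize(t,(512,278)),cv2.resize(w,(512,320))]))
E
```

```text
place True [0.6069 0.3259 0.077 ] want z 0.077 0.015566388927191897
11.5917
pick 0.016 0.0156 [-1.3 -0.1 -4.6] 16.6083
place True [0.5327 0.3363 0.067 ] want z 0.067 0.01574982799612398
21.5083
pick 0.0154 0.0152 [ 0.5 -1.5 -3.8] 26.3667
place True [0.4584 0.3468 0.0669] want z 0.067 0.015456612319462921
31.175
33.1
```

View pics/j1.png

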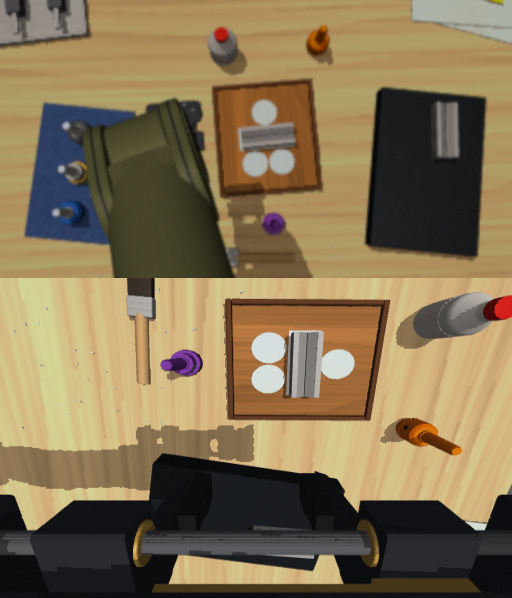

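All three tools stand on the mat at the left of the top view; the board now holds only the V-block. I'll measure block and twin by their top faces.

```bash
python3 - <<'E'
from h import *
def m(f,z0,z1,c,rad):
    P=cloud(dict(np.load(f'pics/{f}.npz'))); d=np.hypot(P[...,0]-c[0],P[...,1]-c[1])
    q=P[(d<rad)&(P[...,2]>z0)&(P[...,2]<z1)]; r=cv2.minAreaRect(q[:,:2].astype(np.float32))
    x=q[:,:2]-q[:,:2].mean(0); w,V=np.linalg.eigh(x.T@x); print(f,len(q),np.round(r[0],4),np.round(r[1],4),round(r[2],2),'mean',q.mean(0).round(4),'pca',np.degrees(np.arctan2(V[1,1],V[0,1])).round(2),'zmax',q[:,2].max())
m('top1',.030,.055,(.592,-.024),.07); m('w2',.035,.055,(.592,-.024),.07); m('w2',.042,.055,(.592,-.024),.07)
for f in('top0','top1'): m(f,.065,.1,(.59,-.351),.07); m(f,.079,.1,(.59,-.351),.07)
E
```

```text
top1 512 [ 0.5932 -0.0254] [0.0391 0.0996] 3.58 mean [ 0.5929 -0.0258  0.0419] pca 93.61 zmax 0.05123983381663688
w2 2070 [ 0.5917 -0.0264] [0.0386 0.0997] 4.14 mean [ 0.5916 -0.0244  0.042 ] pca 94.01 zmax 0.04743805981393301
w2 1204 [ 0.5918 -0.0266] [0.0386 0.0992] 4.05 mean [ 0.5917 -0.0245  0.0445] pca 94.1 zmax 0.04743805981393301
top0 606 [ 0.5902 -0.3511] [0.0405 0.1004] 88.21 mean [ 0.589  -0.35    0.0791] pca 177.6 zmax 0.08888452097321609
top0 336 [ 0.59  -0.351] [0.04 0.1 ] 88.05 mean [ 0.5881 -0.3516  0.0828] pca 177.65 zmax 0.08888452097321609
top1 611 [ 0.5895 -0.351 ] [0.0402 0.0996] 87.28 mean [ 0.5888 -0.35    0.0791] pca 177.82 zmax 0.08942652440952359
top1 333 [ 0.5895 -0.351 ] [0.0402 0.0996] 87.28 mean [ 0.5888 -0.351   0.0829] pca 179.38 zmax 0.08942652440952359
```

```bash
python3 - <<'E'
from h import *
pick(.592,-.026,.0165,np.radians(4),opening=.07)
if .034<get_grip_width()<.042:
    a=np.radians(-2.2); x,y=np.array([.590,-.351])-.15*np.array([np.cos(a),np.sin(a)])
    place(x,y,.0545,a+np.pi/2,opening=.07)
    shot('wrist','w3')
    over(.45,.05,BY,.3); shot('top','top2'); print(get_clock())
    t=cv2.imread('pics/top2.png')[100:290,90:440]; w=cv2.imread('pics/w3.png')
    cv2.imwrite('pics/j2.png',np.vstack([cv2.resize(t,(512,278)),cv2.resize(w,(512,320))]))
    P=cloud(dict(np.load('pics/top2.npz')))
    for c in((.59,-.351),(x,y)):
        d=np.hypot(P[...,0]-c[0],P[...,1]-c[1]); q=P[(d<.07)&(P[...,2]>.07)&(P[...,2]<.1)]
        r=cv2.minAreaRect(q[:,:2].astype(np.float32)); print(len(q),np.round(r[0],4),np.round(r[1],4),r[2],np.median(q[:,2]))
E
```

```text
pick 0.038 0.0376 [-2.1 -0.9 -7.6] 38.0167
place True [ 0.4402 -0.3453  0.0544] want z 0.0545 0.037527418596538804
42.8833
44.4583
581 [ 0.5896 -0.3514] [0.0403 0.1002] 86.74588775634766 0.08039212064084489
607 [ 0.4393 -0.3439] [0.0402 0.0973] 88.23722076416016 0.08038381894195856
```

View pics/j2.png

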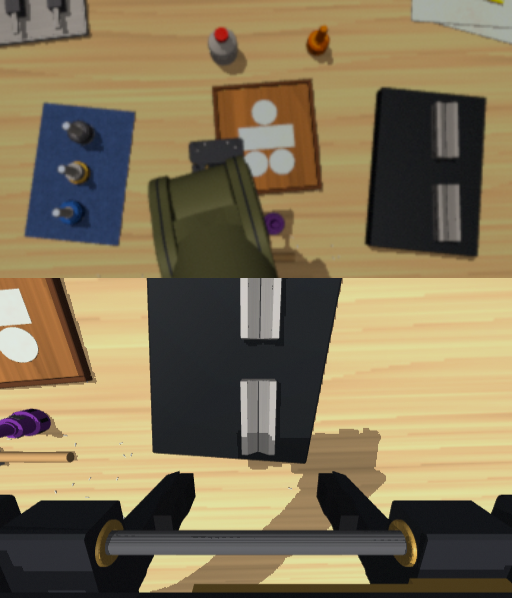

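The pair lines up (V-block at (447,210), twin at (447,130) in the upper crop, with about 50 mm gap), and the tools stand upright on the mat. Now returning them in reverse order.

```bash
python3 - <<'E'
from h import *
MY=MA+np.pi/2
for n in('die','collet','drill'):
    pick(*M[n],zt(n,.004),MY)
    if not .012<get_grip_width()<.02: print('BAD GRIP'); break
    place(*B[n],zt(n,.012),BY)
over(.45,.3,BY,.3); shot('top','top3'); print(get_clock())
P=cloud(dict(np.load('pics/top3.npz')))
for n,h in(('drill',.136),('die',.120),('collet',.126)):
    d=np.hypot(P[...,0]-B[n][0],P[...,1]-B[n][1]); q=P[(d<.025)&(P[...,2]>h-.012)]; print(n,len(q),q.mean(0).round(4),q.max(0).round(3))
for n,c,lo in(('twin',(.59,-.351),.07),('vb',(.44,-.345),.07),('oil',(.762,.054),.008),('brush',(.367,.022),.008)):
    d=np.hypot(P[...,0]-c[0],P[...,1]-c[1]); q=P[(d<(.03 if n=='oil' else .1 if n=='brush' else .07))&(P[...,2]>lo)&(P[...,2]<.15)&(P[...,0]<(.39 if n=='brush' else 1))]
    r=cv2.minAreaRect(q[:,:2].astype(np.float32)); print(n,np.round(r[0],4),np.round(r[1],4),round(r[2],1))
t=cv2.imread('pics/top3.png')[100:290,90:440]; cv2.imwrite('pics/j3.png',cv2.resize(t,(700,380)))
E
```

```text
pick 0.0156 0.0157 [-0.3 -1.  -3.7] 49.55
place True [ 5.423e-01 -4.000e-04  7.490e-02] want z 0.075 0.015798097970701527
54.2833
pick 0.0159 0.0159 [ 0.9 -1.6 -4.6] 59.2333
place True [ 0.5451 -0.0525  0.0749] want z 0.075 0.01565840197199423
64.0583
pick 0.0159 0.0157 [-1.1 -1.3 -4.7] 69.0583
place True [ 0.6401 -0.0213  0.085 ] want z 0.085 0.016099013192175042
73.6583
75.1083
drill 29 [ 0.6383 -0.0214  0.1335] [ 0.645 -0.014  0.14 ]
die 26 [0.5416 0.     0.1185] [0.547 0.006 0.122]
collet 29 [ 0.5438 -0.0528  0.1233] [ 0.55  -0.047  0.128]
twin [ 0.5896 -0.3514] [0.0406 0.1   ] 87.0
vb [ 0.4393 -0.3439] [0.0399 0.0974] 87.9
oil [0.7616 0.0542] [0.0495 0.0537] 1.9
brush [0.3456 0.0242] [0.1837 0.0716] 83.6
```

View pics/j3.png

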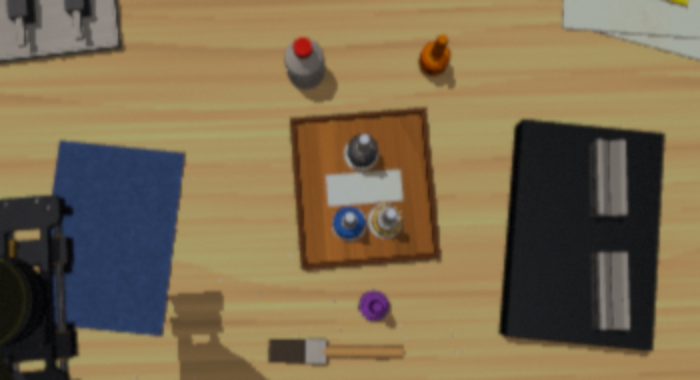

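All three tools are back on their spots: drill at (362,152), die at (350,222), collet at (386,220). The pair stands on the plate at (610,178) and (612,290), and the bottle and brush look unmoved.

```bash
python3 -c "
from workcell import *
job_done()"
```

```text
the job is handed in; nothing more can be done
```

The job was handed in at about 75 s of the 134 s allowed. I parked the drill chuck, collet chuck and die holder on the mat, set the V-block on the plate beside its twin, then stood the tools back on the board.

Last checks, from the top camera:
- **Tools:** all three are upright and within about 2 mm of where they stood at the start.
- **V-block pair:** the centres are about 150 mm apart. The blocks are about 2 to 3 mm out of line and about 1° apart in angle.
- **Setting down:** every set-down stopped on light contact at the expected height, so the block went down gently. I did not read the peak force on the plate.
- **Left alone:** the twin and the oil bottle measured within about 1 mm of their starting positions.
- **Brush:** my final measurement of it isn't usable, because the area I measured also took in something else (72 mm wide instead of 34 mm). In the picture the brush looks unmoved.

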